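# Shut the block carrier: fold the flap over and tuck its tongue under the lip

### The arm

A 6-joint arm with a two-finger parallel gripper is mounted at the origin on the work surface; the furniture and walls round the work are solid. World frame = base frame: x ahead of the robot, y to its left, z up, the work surface at z = 0. Lengths are in m, angles in rad, forces in N, time in s.
With the tool pointing down it reaches from about 0.35 to 0.85 m from the base axis. Payload 8.1 kg.
Tool frame: the origin (TCP) lies at the very end of the fingers, on their centre line; the grasp point (between the pads) lies 19 mm behind it (robot.pinch_z is the z of the grasp point in the tool frame, in m); z points along the fingers, y is the direction in which the jaws open and shut (so a half turn about z gives the same grasp; the last joint's range is limited). The gripper opens to 93 mm and grips with 3 to 60 N. Pads are 15 mm wide; open, the fingers measure 128 mm over their backs; the gripper's body (75 mm by 188 mm) begins 65 mm behind the grasp point.
Start: joints at [-1.422, 0.13, 1.488, -0, 1.523, -0.085], TCP at [0.139, -0.584, 0.219] pointing down, gripper open.
Joint ranges: [-2.96, 2.96], [-0.89, 2.26], [0.02, 2.5], [-1.34, 4.48], [0, 2.73], [-2.66, 2.66]. Speed limits (rad/s): [2.39, 2.39, 2.79, 3.14, 3.14, 3.14].

### API

Orientations are given as a rotation vector (axis times angle).
In Python, from plant import robot gives the robot as it stands.
- The arm moves only by the tool drive_tool, never from a script. Its argument "steps" is a list of rows, each an object of numbers: "jaw": the opening, from 0 (shut) to 1 (fully open); "tx", "ty", "tz": the shift along the tool's x, y, z scaled (see below); "turn": the turn about the tool's z scaled (see below). A call has 1 to 12 rows; each row is the pose to reach, as a shift and turn from the pose commanded when the call began, along the tool's axes at that moment, turning the shorter way round; what a row does not reach only later rows make up. The controller multiplies each number of a shift by 0.3 m and each number of a turn by 180 degrees. A row lasts 1/10 s, in which the tool goes at most 50 mm and 8.59 degrees, less where a joint would pass 70% of its speed; a pose out of reach is approached as far as the arm can. A call with a number of a shift or a turn outside -1 to 1 is refused whole. A call with a gripper value outside its range is refused whole. The fingers move at their own pace and stop on an object; "force" is the grip in N (left out, the last holds). Time passes only in rows, so rows that repeat a pose let the fingers close. It gives the time, the measured TCP pose, the force and the opening at its end, in the units of the state.
- robot.read_state(): the state, without advancing time (a new reading comes with each control period).
- robot.read_camera(name): name is "scene" or "top" or "wrist"; returns (picture, depth): 384x512x3 uint8, blue, green, red; 384x512 float32, m along the optical axis (not along the pixel's ray), 0 where there is no reading.
- robot.get_calibration(name): a dict with "fx", "fy", "cx", "cy" (pixels), "eye" and "attitude" of the camera in the world. Camera axes: x right, y down, z forward; pixel columns grow to the right and rows downward; lengths in m; the calibration is good to about 2 mm. A picture is of the moment at which its call begins: read the wrist's pose just before it. get_calibration takes no time and is no camera call; for the wrist camera it gives the pose at the moment of the call.
- robot.close_job(): hands the job in, once; it reports no verdict.
The state is a dict: "t": time; "q": joint angles; "dq": joint speeds; "joint_torque": joint torques, N m; "tool_pos": TCP position; "orientation": TCP orientation; "force": force on the tool from outside, world axes, zero at the start; "wrist_torque": the same for the moment, N m; "opening": finger opening in m.
Only numpy, scipy, OpenCV 4.12 (cv2) and the standard library are available. Lean on these libraries where they do the work, as an engineer would, in place of code of your own. Each camera call takes 0.05 s, during which the arm holds its last target.

### The job

Shut the block carrier: push its half-open flap down over the lino block and, keeping it down, push the flap's sliding tongue forward by the ridge until it is fully home beneath the steel lip, so that the flap stays shut when you let go. Just push, pick nothing up, and leave the things that stand round the carrier where they are.

Things in the scene. Friction and masses are not known exactly. Their poses are not given: they have to be found in the camera images.
- carrier: Block carrier, a shallow open plywood tray 150 (x) x 120 (y) x 32 mm high, fixed to the table. Origin: centre of its underside, on the table. Its x axis points level from the hinged side to the lip side, z up; the flap folds over towards +x.
- hinge_mid (a point): Middle of the flap's hinge axis, on the carrier's near wall: at (-72.5, 0, 36) mm in the carrier's frame; the hinge axis runs along the carrier's y.
- lip_edge (a point): Middle of the lower front edge of the retaining lip, at (48, 0, 45) mm in the carrier's frame. The lip is a dark steel strip 86 mm wide (y) and 4 mm thick, carried by the far wall, reaching back towards the hinge over the tray; its underside is at z = 45 mm, its front edge is turned slightly up (to z = 52 mm).
- flap (a joint): Angle of the hinged flap (rad): 0 = shut, level over the tray (a firm stop); grows as it rises; 1.3 = fully open. A dark steel leaf 84 mm wide, reaching 78 mm from the hinge, a guide 5 mm wide and 8 mm high along each side; it carries the tongue. Let go, a light spring (about 1 N at the ridge) lifts it to about 0.45 rad unless the tongue is under the lip; farther open it stays put.
- tongue (a joint): How far the tongue is slid out along the flap, away from the hinge (m): 0 = back, as at the start; 0.022 = fully home against its stop. About 1 N of friction; it stays where it is left. Slid out before the flap is down, it lands on top of the lip and the flap cannot shut; fully home it lies about 19 mm under the lip, with 4 mm of play in height.
- ridge_foot (a point): Middle of the foot of the push ridge, on the ridge's face towards the hinge and the tongue's upper face: 78 mm (plus the slide) from the hinge axis and 4.7 mm above the flap's middle plane, which holds that axis. Moves with flap and tongue. Ridge: 64 mm wide (y), 6 mm thick, 8 mm high; behind it, towards the hinge, 42 mm of flat plate to press on.
- tongue_front (a point): Middle of the front edge of the tongue, at its upper face, 118 mm (plus the slide) from the hinge axis. The tongue is an aluminium plate 82 mm long, 70 mm wide, 3 mm thick on the flap's upper face, between the guides. With flap shut and tongue back, its upper face is 41 mm above the table and this edge 2.5 mm short of the lip.
- block: Lino block lying loose in the tray, brown top, wooden underside, 95 x 65 x 21 mm, origin at the centre of its underside; its top is 27 mm above the table, below the shut flap. It stays in the tray.
- baren: Wooden baren, round, 108 mm across, 48 mm high with its knob, standing loose on the table left of the carrier; to be left alone.
- masking_tape: Roll of masking tape lying flat, 104 mm across, 25 mm high, loose to the right of the carrier; to be left alone.
- cutter: Lino cutter with a wooden handle, 96 x 30 x 27 mm, loose close to the carrier's left side; to be left alone.
- paste: Small paste pot with a red lid, 58 mm across, 50 mm high, loose on the table beyond the carrier; to be left alone.
Mind the look-alikes: they are no part of the job. Leave any green or red look-alike of the block alone.

How it is judged:
At the end, for the whole second after the job is handed in: Flap shut (under 0.06 rad) and at rest with the robot clear of it, tongue at least 15 mm out of 22 (some 12 mm under the lip), block still lying in the tray (value of joint flap below 0.06 rad and value of joint tongue above 0.015 m and velocity of joint flap below 0.05 rad/s and z of block in the frame of carrier below 0.015 m); the robot touches nothing.
It fails at once if the lino block is lifted out of its tray (z of block in the frame of carrier above 0.022 m).
It fails at once if the baren is pushed away or lifted (distance of baren from where it was at the start of the episode above 0.025 m or height (world z) of baren above 0.015 m).
It fails at once if the masking tape is pushed away or lifted (distance of masking_tape from where it was at the start of the episode above 0.025 m or height (world z) of masking_tape above 0.015 m).
It fails at once if the lino cutter is pushed away or lifted (distance of cutter from where it was at the start of the episode above 0.025 m or height (world z) of cutter above 0.015 m).
It fails at once if the paste pot is pushed away or lifted (distance of paste from where it was at the start of the episode above 0.025 m or height (world z) of paste above 0.015 m).
It also fails if it takes over 35 s, if anything falls off the work surface, if the arm or the gripper's body presses on something with over 40 N, if the wrist force passes 120 N, or if a joint passes its speed limit or range.

## Working session

There is one attempt and no reset: what is moved stays moved. The work goes in short steps, Python scripts to look and compute and a tool call to move; the robot and the scene stay as the last step left them, time stands still between calls to the robot, and variables do not carry over. Pictures are saved under pics/ and viewed, and the job is handed in when it is done.

Besides the shell and the picture viewer there is one more tool, called after "Request:" as a command line: name --argument value ..., lists and objects as JSON in quotes. drive_tool: Moves the arm, as the interface text tells. Its arguments: {"type":"object","properties":{"steps":{"type":"array"},"force":{"type":"number"}},"required":["steps"]}

```bash
mkdir -p pics
python3 - <<'E'
from plant import robot
import cv2,numpy as np
s=robot.read_state();print(s)
for n in("scene","top"):
    p,d=robot.read_camera(n);cv2.imwrite(f"pics/{n}0.png",p);np.save(f"pics/{n}0.npy",d);print(n,robot.get_calibration(n))
E
```

```text
{'t': 0.0, 'q': array([-1.42243792e+00,  1.31135956e-01,  1.48924985e+00,  1.19201335e-05,
        1.52301510e+00, -8.53935344e-02]), 'dq': array([ 1.82811532e-04,  9.51021799e-05, -1.56400890e-03,  1.08996720e-04,
       -5.40783206e-05,  5.69442360e-04]), 'joint_torque': array([ 1.40917015e-03, -5.59834850e+01, -4.91755807e+01,  7.68764759e-02,
        3.49477027e-02, -1.60077325e-04]), 'tool_pos': array([ 0.138924  , -0.58311787,  0.21761867]), 'orientation': array([-3.11836470e+00, -3.66129616e-01,  7.06747050e-05]), 'force': array([-0.07069817, -0.10531037,  0.61413006]), 'wrist_torque': array([ 0.04429113, -0.00772457,  0.00295516]), 'opening': 0.09303366789247135}
scene {'fx': 492.60750635211235, 'fy': 492.60750635211235, 'cx': 257.1453352624885, 'cy': 198.87769922902467, 'eye': array([ 1.58114298, -0.74148053,  0.66266357]), 'attitude': array([-1.8370267 , -1.07413334,  0.64253564])}
top {'fx': 475.04565572332655, 'fy': 475.04565572332655, 'cx': 257.88533977816587, 'cy': 187.55401488974243, 'eye': array([ 0.40339807, -0.17227196,  1.24502407]), 'attitude': array([-2.18729125,  2.1250329 , -0.15432383])}
```

View pics/scene0.png

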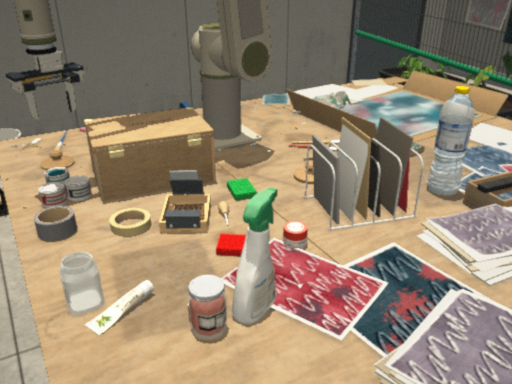

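View pics/top0.png

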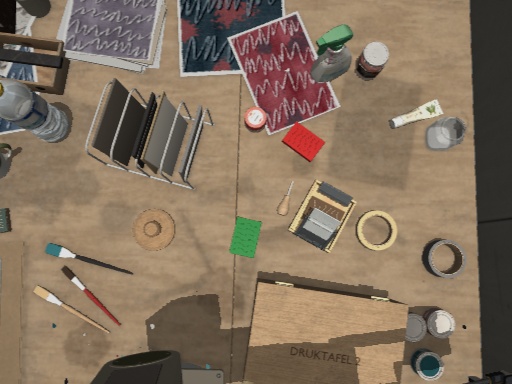

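```bash
cat > h.py <<'E'
import numpy as np,cv2
from scipy.spatial.transform import Rotation as R
def pts(d,c):
    v,u=np.mgrid[:d.shape[0],:d.shape[1]]
    P=np.stack([(u-c['cx'])/c['fx']*d,(v-c['cy'])/c['fy']*d,d],-1)
    return P@R.from_rotvec(c['attitude']).as_matrix().T+c['eye']
def proj(p,c):
    q=(np.asarray(p)-c['eye'])@R.from_rotvec(c['attitude']).as_matrix()
    return q[...,:2]/q[...,2:]*c['fx']+[c['cx'],c['cy']]
E
python3 - <<'E'
from plant import robot
import numpy as np,cv2
from h import *
p=cv2.imread('pics/top0.png');d=np.load('pics/top0.npy');W=pts(d,robot.get_calibration('top'))
np.save('pics/W.npy',W)
cv2.imwrite('pics/topc.png',cv2.resize(p[170:270,260:380],None,fx=6,fy=6,interpolation=cv2.INTER_CUBIC)[:600])
p2=cv2.imread('pics/scene0.png')
cv2.imwrite('pics/sc.png',cv2.resize(p2[150:250,130:250],None,fx=6,fy=6,interpolation=cv2.INTER_CUBIC))
np.set_printoptions(precision=3,suppress=True,linewidth=200)
for u,v in [(322,215),(307,224),(325,181),(355,196),(290,233),(325,250),(376,230),(284,210),(330,288),(250,300),(254,118),(155,230),(300,141),(245,238),(330,370)]:print(u,v,W[v,u])
E
```

```text
322 215 [ 0.493 -0.333  0.131]
307 224 [ 0.474 -0.304  0.08 ]
325 181 [ 0.593 -0.358  0.003]
355 196 [ 0.556 -0.438  0.001]
290 233 [ 0.454 -0.269 -0.003]
325 250 [ 0.412 -0.356  0.031]
376 230 [ 0.468 -0.494 -0.002]
284 210 [ 0.511 -0.25   0.028]
330 288 [ 0.315 -0.375 -0.005]
250 300 [ 0.28  -0.169 -0.003]
254 118 [ 0.747 -0.166  0.046]
155 230 [0.45  0.074 0.046]
300 141 [ 0.698 -0.29   0.012]
245 238 [ 0.437 -0.152  0.023]
330 370 [ 0.152 -0.349  0.167]
```

View pics/topc.png

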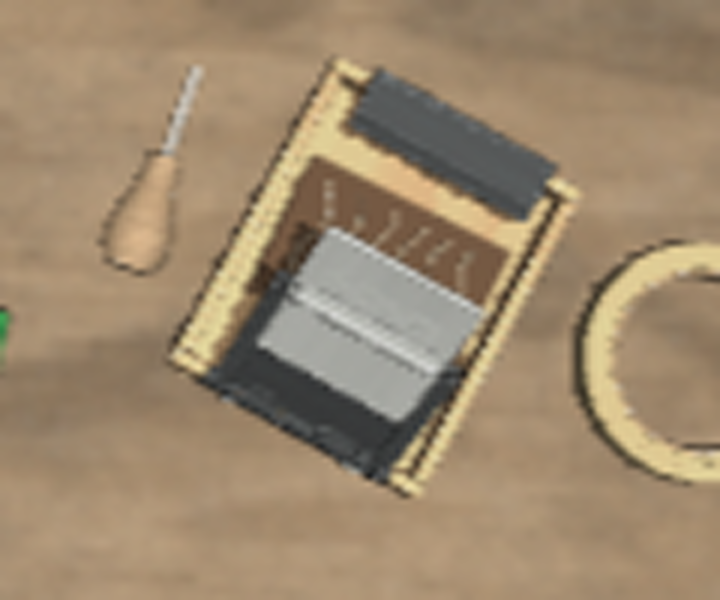

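View pics/sc.png

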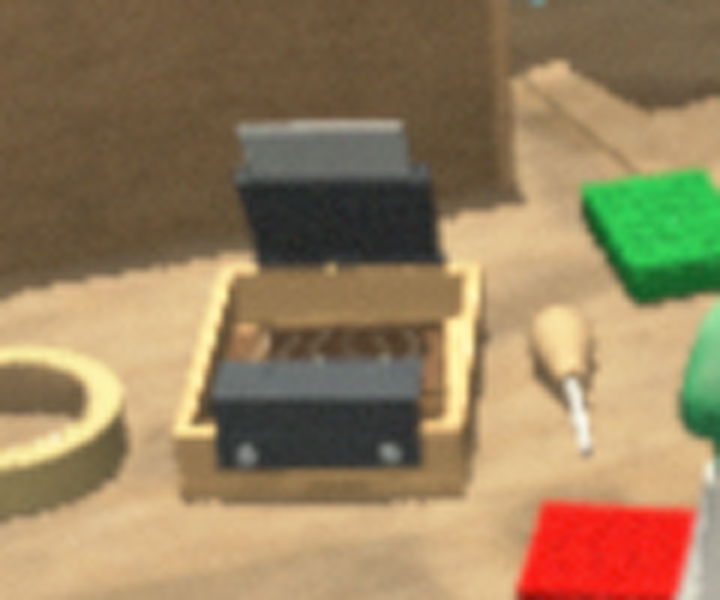

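```bash
cat > fit.py <<'E'
from plant import robot
from h import *
from scipy.optimize import least_squares
np.set_printoptions(precision=4,suppress=True,linewidth=200)
c=robot.get_calibration('top')
px=np.array([[338,60],[578,192],[172,360],[415,495]])/6.+[260-.42,170-.42]
m=np.array([[75,60,32],[75,-60,32],[-75,60,32],[-75,-60,32]])/1000
def w(p,m):
    a=p[2];return np.stack([p[0]+np.cos(a)*m[...,0]-np.sin(a)*m[...,1],p[1]+np.sin(a)*m[...,0]+np.cos(a)*m[...,1],m[...,2]],-1)
f=lambda p:(proj(w(p,m),c)-px).ravel()
r=least_squares(f,[.49,-.34,-.5]);print(r.x,r.fun)
p=r.x
W=np.load('pics/W.npy')[165:275,255:385].reshape(-1,3)
dx=W[:,:2]-p[:2];a=p[2];C=np.c_[dx@[np.cos(a),np.sin(a)],dx@[-np.sin(a),np.cos(a)],W[:,2]]
C=C[(abs(C[:,1])<.032)&(abs(C[:,0])<.1)]
print(C[C[:,2]>.05][np.argsort(C[C[:,2]>.05][:,0])][::12]*1000)
print('lip',C[(C[:,0]>.045)&(C[:,2]>.035)].mean(0))
W=np.load('pics/W.npy');B=W[275:380,240:420].reshape(-1,3);B=B[B[:,2]>.1];dx=B[:,:2]-p[:2];print('box: max carrier x',(dx@[np.cos(a),np.sin(a)]).max(),'xmax',B[:,0].max(),'z',B[:,2].max(),'y',B[:,1].min(),B[:,1].max())
np.save('pose.npy',p)
E
python3 fit.py
```

```text
[ 0.4996 -0.3478 -0.4833] [-0.351  -0.7141  0.6421 -0.0749 -0.6243 -0.0095  0.3346  0.754 ]
[[-66.201   25.1518  50.0574]
 [-63.0623  29.7529  50.3089]
 [-61.3295 -19.5442  57.5875]
 [-60.0389   3.5809  55.8138]
 [-58.9107  26.9633  55.8978]
 [-57.9189  24.9666  58.4433]
 [-56.8849 -17.2936  56.6713]
 [-55.6248 -19.5141  56.2665]
 [-54.9908 -26.1787  65.2349]
 [-54.0908  22.4308  66.8319]
 [-53.1605  20.4952  69.773 ]
 [-52.1796   3.8481  67.6424]
 [-51.1446  -3.3697  72.064 ]
 [-50.078  -25.2648  71.6573]
 [-49.2479  -1.9508  74.6864]
 [-48.1807 -28.9546  76.7582]
 [-47.1846 -25.7153  76.2853]
 [-46.0756  31.5733  82.5702]
 [-44.9452 -24.6572  75.4484]
 [-44.1346 -31.4925  81.5955]
 [-43.1233  16.3973  82.1382]
 [-42.0382 -10.5704  83.7967]
 [-41.0899  12.4131  85.524 ]
 [-40.176    0.1397  92.6747]
 [-38.874  -16.5375  87.6635]
 [-38.0558 -27.6642  84.7991]
 [-37.1683   4.6034  93.2212]
 [-36.2298 -21.9581  95.9027]
 [-35.6955  16.6371  94.6241]
 [-35.2373 -19.6993 105.694 ]
 [-34.6107  27.5377 109.5569]
 [-33.7389 -23.0258 112.9462]
 [-32.6245   9.4497 108.8853]
 [-31.6126   7.484
[... 515 characters left out ...]
.0277]
 [-14.3883  -0.3573 121.4697]
 [-13.7436  -2.0441 125.2656]
 [-12.7834 -19.0542 131.8207]
 [-11.6828   4.1709 123.7222]
 [-10.887   11.2223 131.2683]
 [-10.3663  -9.3256 134.2219]
 [ -9.2005  13.921  125.826 ]
 [ -8.3377   1.8919 131.2229]
 [ -7.4182 -18.9516 131.3246]
 [ -6.3151  11.8539 136.348 ]
 [ -5.0605  19.8956 132.4355]
 [ 48.8147  21.4699  51.0267]
 [ 50.2327   2.6418  54.0468]
 [ 54.3107 -30.0455  51.8972]
 [ 58.6298   9.3558  50.5769]
 [ 63.5855 -25.444   50.4516]
 [ 68.4662  -2.7804  50.0981]
 [ 71.5138 -29.5088  52.0712]]
lip [0.0616 0.     0.0489]
box: max carrier x -0.09998210189670695 xmax 0.4033980690270247 z 1.245024065101318 y -0.5214629667777753 -0.1569845103532481
```

```bash
cat > go.py <<'E'
import sys
from plant import robot
from h import *
np.set_printoptions(precision=4,suppress=True,linewidth=200)
p=np.load('pose.npy');a=p[2];Rc=R.from_euler('z',a).as_matrix()
s=robot.read_state();T=R.from_rotvec(s['orientation']).as_matrix()
cur=Rc.T@(s['tool_pos']-[p[0],p[1],0]);print('t',s['t'],'tip in carrier mm',cur*1000,'F carrier',Rc.T@s['force'],'open',s['opening'])
tx=T[:,0];print('turn needed',-(np.arctan2(*(a-0,1)) if 0 else (a-np.arctan2(tx[1],tx[0])))/np.pi)
for arg in sys.argv[1:]:
    m=np.array(eval(arg))/1000
    print(arg,'abs->shift', T.T@(Rc@m+[p[0],p[1],0]-s['tool_pos'])/.3)
E
python3 go.py "(-60,0,200)" "(-60,0,110)"
python3 - <<'E'
from h import *
p=np.load('pose.npy');W=np.load('pics/W.npy')[275:384,240:420].reshape(-1,3);W=W[(W[:,2]>.1)&(W[:,2]<.3)]
print(W[:,0].max(),W.min(0),np.percentile(W[:,2],99),W[W[:,0].argsort()[-5:]])
E
```

```text
t 0.1 tip in carrier mm [-209.9732 -375.9609  217.6943] F carrier [ 0.2975 -0.4988  0.0917] open 0.09278976035810088
turn needed 0.22825626777840613
(-60,0,200) abs->shift [ 1.2004 -0.6159  0.0602]
(-60,0,110) abs->shift [ 1.2003 -0.6154  0.3602]
0.33823680368708564 [ 0.11808419 -0.52146297  0.10001532] 0.16960894060724288 [[ 0.33704556 -0.18654195  0.14513294]
 [ 0.33811837 -0.22756089  0.1442422 ]
 [ 0.33813415 -0.22521823  0.14556279]
 [ 0.33820162 -0.22982185  0.14459061]
 [ 0.3382368  -0.23212559  0.1441274 ]]
```

Request:
drive_tool --steps '[{"jaw":0,"tx":0.15,"ty":-0.08,"tz":0,"turn":0.046},{"jaw":0,"tx":0.3,"ty":-0.16,"tz":0,"turn":0.092},{"jaw":0,"tx":0.45,"ty":-0.24,"tz":0,"turn":0.138},{"jaw":0,"tx":0.6,"ty":-0.32,"tz":0,"turn":0.184},{"jaw":0,"tx":0.75,"ty":-0.4,"tz":0,"turn":0.228},{"jaw":0,"tx":0.9,"ty":-0.48,"tz":0,"turn":0.228},{"jaw":0,"tx":0.9,"ty":-0.48,"tz":0,"turn":0.228},{"jaw":0,"tx":0.9,"ty":-0.48,"tz":0,"turn":0.228}]' --force 20

```text
t: 0.9
tool_pos: [0.37, -0.3789, 0.2182]
orientation: [-3.051, 0.744, 0.0]
force: [0.0, -0.7, -0.8]
opening: 0.0335
```

```bash
python3 go.py "(-60,0,200)" "(-60,0,120)"
python3 - <<'E'
from plant import robot
import cv2
p,d=robot.read_camera("wrist");cv2.imwrite("pics/w1.png",p)
E
```

```text
t 0.9 tip in carrier mm [-100.2866  -87.709   218.2474] F carrier [ 0.36   -0.6427 -0.7528] open 0.033515659565417244
turn needed 0.0015216305712854841
(-60,0,200) abs->shift [ 0.1357 -0.2917  0.061 ]
(-60,0,120) abs->shift [ 0.1358 -0.2915  0.3277]
```

View pics/w1.png

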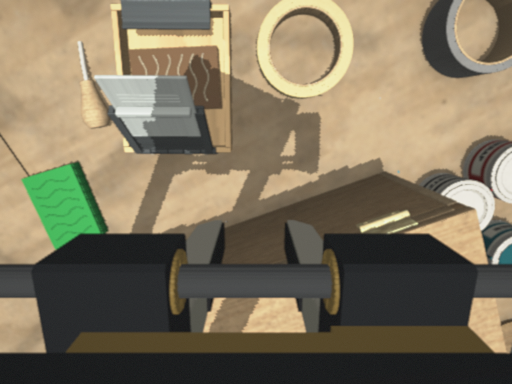

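The wrist picture shows the carrier square to the tool (tray corners about (115,5)–(230,152)). The flap is half open with the tongue edge near (145,80), and the block is in the tray. Next I move in behind the flap.

Request:
drive_tool --steps '[{"jaw":0,"tx":0.067,"ty":-0.145,"tz":0.03},{"jaw":0,"tx":0.134,"ty":-0.291,"tz":0.06},{"jaw":0,"tx":0.134,"ty":-0.291,"tz":0.2},{"jaw":0,"tx":0.134,"ty":-0.291,"tz":0.328},{"jaw":0,"tx":0.134,"ty":-0.291,"tz":0.328},{"jaw":0,"tx":0.134,"ty":-0.291,"tz":0.328}]'

```text
schema error: expected keys jaw, tx, ty, tz, turn
```

```bash
python3 go.py "(-55,0,90)"
python3 - <<'E'
from plant import robot
import cv2,numpy as np
from h import *
c=robot.get_calibration('wrist');p,d=robot.read_camera("wrist");cv2.imwrite("pics/w2.png",p);np.save('pics/w2.npy',pts(d,c)); print({k:c[k] for k in('eye','attitude')})
p,d=robot.read_camera("scene");cv2.imwrite("pics/s2.png",cv2.resize(p[90:250,80:280],None,fx=3.5,fy=3.5,interpolation=cv2.INTER_CUBIC))
E
```

```text
t 0.95 tip in carrier mm [-100.7441  -89.337   218.2512] F carrier [ 0.3477  0.0751 -1.068 ] open 0.029563143415379294
turn needed 0.0011362033948841208
(-55,0,90) abs->shift [ 0.1538 -0.2972  0.4274]
{'eye': array([ 0.42629267, -0.41053214,  0.38456394]), 'attitude': array([ 1.5564787 , -2.56550865, -0.31051247])}
```

View pics/w2.png

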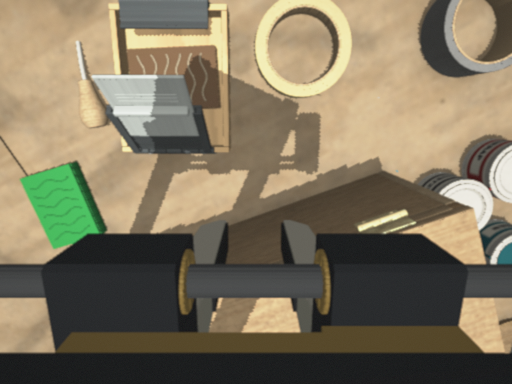

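View pics/s2.png

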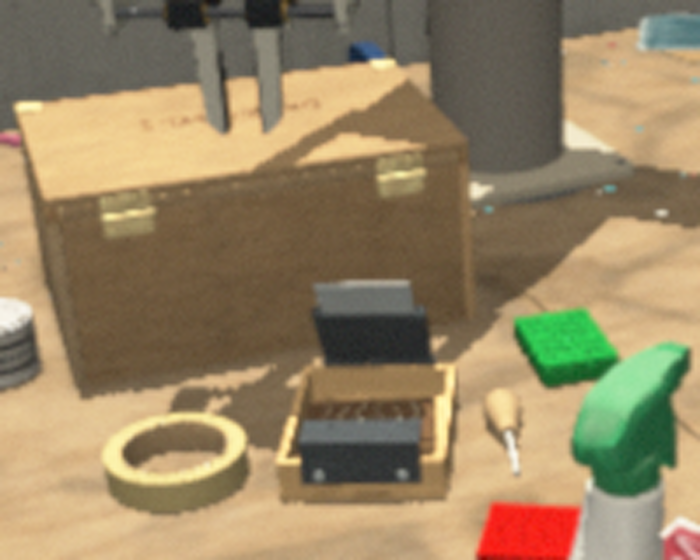

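The call was refused because every row needs "turn", so I resend it. The picture is unchanged: the arm has not moved and the carrier and flap are as before.

Request:
drive_tool --steps '[{"jaw":0,"tx":0.067,"ty":-0.145,"tz":0.03,"turn":0},{"jaw":0,"tx":0.136,"ty":-0.297,"tz":0.06,"turn":0},{"jaw":0,"tx":0.136,"ty":-0.297,"tz":0.2,"turn":0},{"jaw":0,"tx":0.136,"ty":-0.297,"tz":0.328,"turn":0},{"jaw":0,"tx":0.136,"ty":-0.297,"tz":0.328,"turn":0},{"jaw":0,"tx":0.136,"ty":-0.297,"tz":0.328,"turn":0}]'

```text
t: 1.65
tool_pos: [0.4446, -0.3217, 0.1202]
orientation: [-3.049, 0.753, 0.003]
force: [0.1, 0.5, 0.4]
opening: 0.0009
```

```bash
python3 go.py "(-55,0,90)"
python3 - <<'E'
from plant import robot
import cv2,numpy as np
from h import *
c=robot.get_calibration('wrist');p,d=robot.read_camera("wrist");cv2.imwrite("pics/w3.png",p)
p,d=robot.read_camera("scene");cv2.imwrite("pics/s3.png",cv2.resize(p[90:250,80:280],None,fx=3.5,fy=3.5,interpolation=cv2.INTER_CUBIC))
E
```

```text
t 1.65 tip in carrier mm [-60.8114  -2.4115 120.1956] F carrier [-0.1661  0.5124  0.4028] open 0.0008707917023958016
turn needed -0.0003050511937536623
(-55,0,90) abs->shift [ 0.0196 -0.008   0.1006]
```

View pics/w3.png

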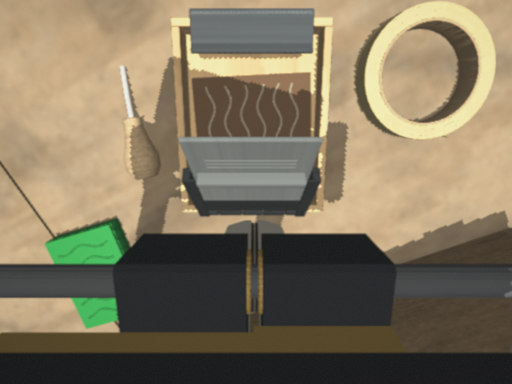

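View pics/s3.png

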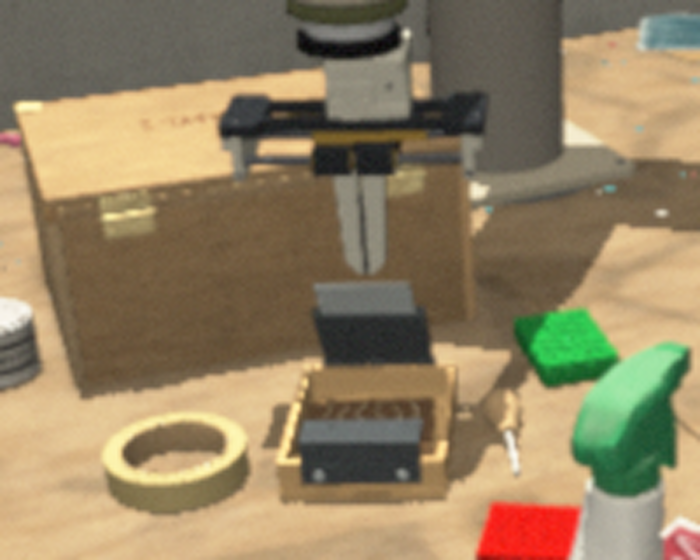

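Request:
drive_tool --steps '[{"jaw":0,"tx":0.003,"ty":-0.01,"tz":0.06,"turn":0},{"jaw":0,"tx":0.003,"ty":-0.01,"tz":0.107,"turn":0},{"jaw":0,"tx":0.02,"ty":-0.01,"tz":0.117,"turn":0},{"jaw":0,"tx":0.04,"ty":-0.01,"tz":0.124,"turn":0},{"jaw":0,"tx":0.055,"ty":-0.01,"tz":0.139,"turn":0},{"jaw":0,"tx":0.07,"ty":-0.01,"tz":0.154,"turn":0},{"jaw":0,"tx":0.079,"ty":-0.01,"tz":0.17,"turn":0},{"jaw":0,"tx":0.086,"ty":-0.01,"tz":0.187,"turn":0},{"jaw":0,"tx":0.086,"ty":-0.01,"tz":0.187,"turn":0},{"jaw":0,"tx":0.086,"ty":-0.01,"tz":0.187,"turn":0}]'

```text
t: 2.75
tool_pos: [0.4697, -0.33, 0.0636]
orientation: [-3.05, 0.75, 0.002]
force: [0.1, -1.4, -0.8]
opening: 0.0004
```

```bash
python3 go.py "(-32,1,54)" "(-31,1,46)" "(-30,1,39)"
python3 - <<'E'
from plant import robot
import cv2,numpy as np
from h import *
c=robot.get_calibration('wrist');p,d=robot.read_camera("wrist");cv2.imwrite("pics/w4.png",p)
p,d=robot.read_camera("scene");cv2.imwrite("pics/s4.png",cv2.resize(p[120:250,100:260],None,fx=4.5,fy=4.5,interpolation=cv2.INTER_CUBIC))
E
```

```text
t 2.75 tip in carrier mm [-34.7407   1.8863  63.635 ] F carrier [ 0.7473 -1.1461 -0.8056] open 0.00044117295686175263
turn needed 0.0002891573325405747
(-32,1,54) abs->shift [0.0092 0.003  0.0321]
(-31,1,46) abs->shift [0.0125 0.003  0.0588]
(-30,1,39) abs->shift [0.0159 0.003  0.0821]
```

View pics/w4.png

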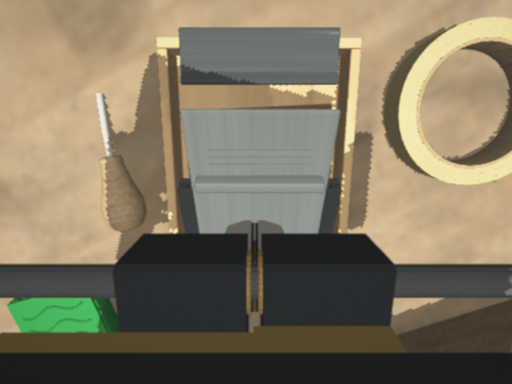

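View pics/s4.png

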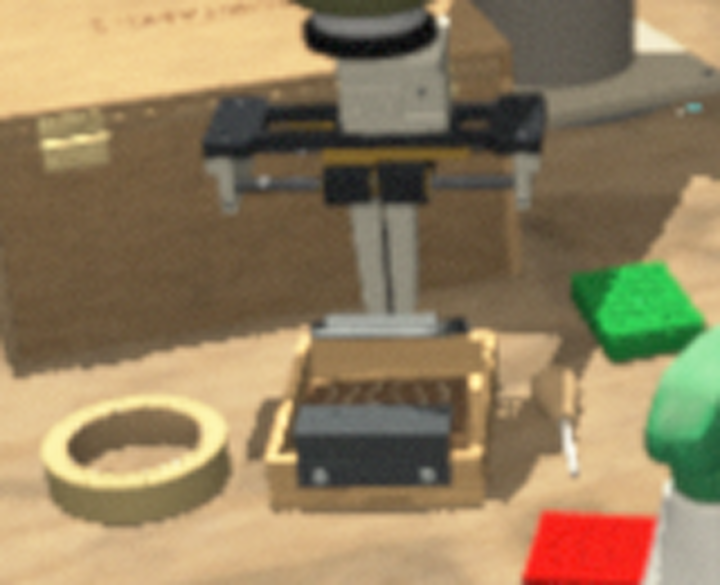

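The flap is being pushed down and now stands near 0.5 rad. The ridge (row ~183) is level with the guide ends (row ~182), so the tongue is still back.

Request:
drive_tool --steps '[{"jaw":0,"tx":0.005,"ty":0.003,"tz":0.016,"turn":0},{"jaw":0,"tx":0.009,"ty":0.003,"tz":0.032,"turn":0},{"jaw":0,"tx":0.011,"ty":0.003,"tz":0.046,"turn":0},{"jaw":0,"tx":0.0125,"ty":0.003,"tz":0.059,"turn":0},{"jaw":0,"tx":0.013,"ty":0.003,"tz":0.068,"turn":0},{"jaw":0,"tx":0.013,"ty":0.003,"tz":0.076,"turn":0},{"jaw":0,"tx":0.013,"ty":0.003,"tz":0.08,"turn":0},{"jaw":0,"tx":0.013,"ty":0.003,"tz":0.08,"turn":0},{"jaw":0,"tx":0.013,"ty":0.003,"tz":0.08,"turn":0}]'

```text
t: 3.75
tool_pos: [0.4735, -0.3332, 0.0409]
orientation: [3.05, -0.75, 0.001]
force: [0.6, 0.1, 6.4]
opening: 0.0005
```

```bash
python3 go.py
python3 - <<'E'
from plant import robot
import cv2,numpy as np
from h import *
c=robot.get_calibration('wrist');p,d=robot.read_camera("wrist");cv2.imwrite("pics/w5.png",p)
E
```

```text
t 3.75 tip in carrier mm [-29.9117   0.787   40.8529] F carrier [0.4818 0.3255 6.3755] open 0.0005168555759532635
turn needed 0.0002649024181714894
```

View pics/w5.png

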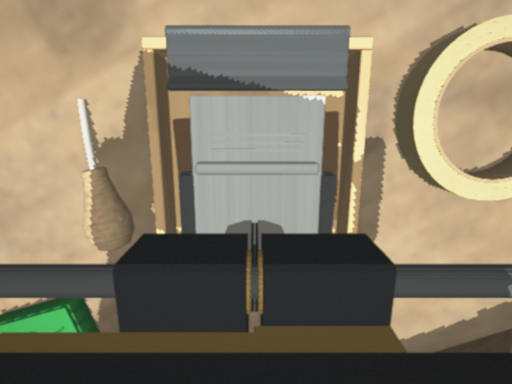

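The tip stands at z = 40.9 mm, the shut height, with 6 N down. The tongue front (row 95) is clear of the lip (edge row 90) and beneath its level. Next I slide forward, keeping the flap down.

Request:
drive_tool --steps '[{"jaw":0,"tx":0.025,"ty":0,"tz":0.003,"turn":0},{"jaw":0,"tx":0.05,"ty":0,"tz":0.003,"turn":0},{"jaw":0,"tx":0.07,"ty":0,"tz":0.003,"turn":0},{"jaw":0,"tx":0.09,"ty":0,"tz":0.003,"turn":0},{"jaw":0,"tx":0.105,"ty":0,"tz":0.003,"turn":0},{"jaw":0,"tx":0.12,"ty":0,"tz":0.003,"turn":0},{"jaw":0,"tx":0.135,"ty":0,"tz":0.003,"turn":0},{"jaw":0,"tx":0.15,"ty":0,"tz":0.003,"turn":0},{"jaw":0,"tx":0.15,"ty":0,"tz":0.003,"turn":0}]'

```text
t: 4.7
tool_pos: [0.5113, -0.3534, 0.0399]
orientation: [-3.05, 0.75, 0.007]
force: [-9.5, 4.6, 17.1]
opening: 0.0001
```

```bash
python3 go.py
python3 - <<'E'
from plant import robot
import cv2,numpy as np
p,d=robot.read_camera("wrist");cv2.imwrite("pics/w6.png",p)
E
```

```text
t 4.7 tip in carrier mm [12.9731  0.5428 39.9423] F carrier [-10.5217  -0.378   17.0958] open 0.00012321549400396808
turn needed 0.00025558032025760596
```

View pics/w6.png

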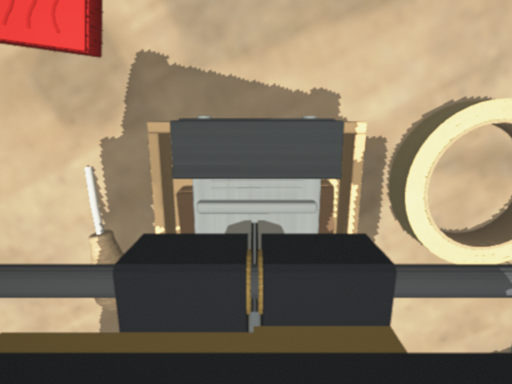

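The tongue front is now beneath the lip and the ridge (row ~206) is nearing the lip edge (row 178). I push on to the stop.

Request:
drive_tool --steps '[{"jaw":0,"tx":0.01,"ty":0,"tz":-0.003,"turn":0},{"jaw":0,"tx":0.02,"ty":0,"tz":-0.003,"turn":0},{"jaw":0,"tx":0.026,"ty":0,"tz":-0.003,"turn":0},{"jaw":0,"tx":0.03,"ty":0,"tz":-0.003,"turn":0},{"jaw":0,"tx":0.03,"ty":0,"tz":-0.003,"turn":0}]'

```text
t: 5.25
tool_pos: [0.5171, -0.3562, 0.0396]
orientation: [-3.048, 0.75, 0.014]
force: [-16.8, 8.2, 17.9]
opening: 0.0007
```

```bash
python3 go.py
python3 - <<'E'
from plant import robot
import cv2,numpy as np
p,d=robot.read_camera("wrist");cv2.imwrite("pics/w7.png",p)
E
```

```text
t 5.25 tip in carrier mm [19.3367  0.7273 39.6059] F carrier [-18.7447  -0.5234  17.9205] open 0.000675348122948158
turn needed 0.00025904935610073806
```

View pics/w7.png

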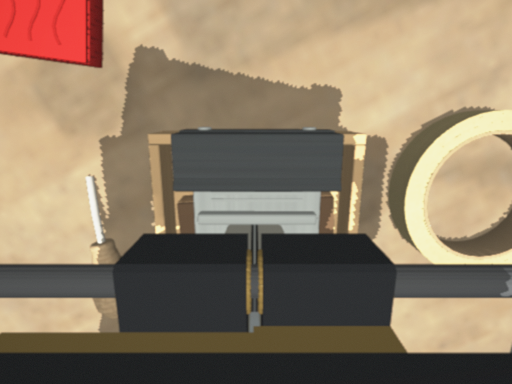

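The ridge has kept its ~27 px gap to the lip since the last picture while the forward force rose to 19 N, so the tongue appears to be on its stop. I let go straight upward.

Request:
drive_tool --steps '[{"jaw":0,"tx":-0.006,"ty":0,"tz":-0.012,"turn":0},{"jaw":0,"tx":-0.009,"ty":0,"tz":-0.03,"turn":0},{"jaw":0,"tx":-0.01,"ty":0,"tz":-0.08,"turn":0},{"jaw":0,"tx":-0.01,"ty":0,"tz":-0.2,"turn":0},{"jaw":0,"tx":-0.1,"ty":0,"tz":-0.35,"turn":0},{"jaw":0,"tx":-0.3,"ty":0,"tz":-0.4,"turn":0},{"jaw":0,"tx":-0.3,"ty":0,"tz":-0.4,"turn":0},{"jaw":0,"tx":-0.3,"ty":0,"tz":-0.4,"turn":0}]'

```text
t: 6.1
tool_pos: [0.441, -0.3163, 0.1627]
orientation: [3.049, -0.751, 0.005]
force: [0.1, -0.8, -0.5]
opening: 0.0004
```

```bash
python3 go.py
python3 - <<'E'
from plant import robot
import cv2,numpy as np
from h import *
c=robot.get_calibration('wrist');p,d=robot.read_camera("wrist");cv2.imwrite("pics/w8.png",p);np.save('pics/W8.npy',pts(d,c))
p,d=robot.read_camera("scene");cv2.imwrite("pics/s8.png",cv2.resize(p[150:250,100:260],None,fx=4.5,fy=4.5,interpolation=cv2.INTER_CUBIC))
E
```

```text
t 6.1 tip in carrier mm [-66.5178   0.7165 162.6926] F carrier [ 0.493  -0.6697 -0.5029] open 0.0004491102922313042
turn needed 0.0001806590905631379
```

View pics/w8.png

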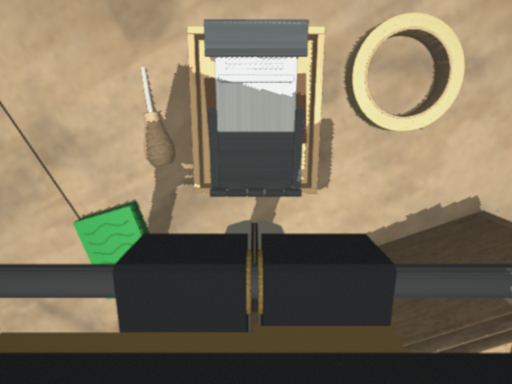

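View pics/s8.png

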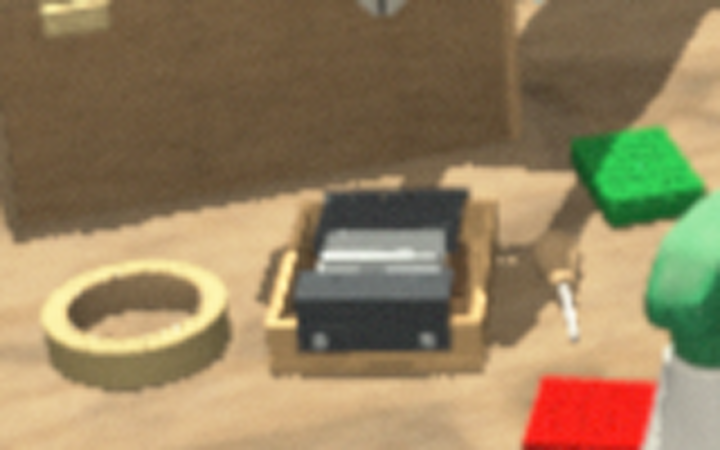

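Run:
```python
from h import *
np.set_printoptions(precision=1,suppress=True)
p=np.load('pose.npy');a=p[2];W=np.load('pics/W8.npy')
C=(W-[p[0],p[1],0])@R.from_euler('z',a).as_matrix()*1000
for v in (22,40,53,57,80,100,120,129,131,133,150,180,188,194):print(v,np.median(C[v,235:275],0))
pl=C[85:185,222:290].reshape(-1,3);A=np.c_[pl[:,0],np.ones(len(pl))]
for sl in ((95,128),(136,185)):
    q=C[sl[0]:sl[1],225:288].reshape(-1,3);print('slope',np.polyfit(q[:,0],q[:,2],1))
```

```text
22 [73.2 -0.1 49. ]
40 [59.7 -0.1 49.2]
53 [49.4 -0.1 51.1]
57 [47.3 -0.1 45.6]
80 [28.2  0.4 51.9]
100 [12.5 -0.2 43.7]
120 [-4.6 -0.2 43.4]
129 [-12.5  -0.2  42.9]
131 [-14.3  -0.2  42.2]
133 [-16.2   0.4  39.5]
150 [-31.7  -0.2  39. ]
180 [-60.1  -0.2  38.2]
188 [-68.   -0.2  37.5]
194 [-73.4  -0.2  39.8]
slope [-0.1 44.7]
slope [ 0.2 48.2]
```

The tongue's rear edge is at x ≈ -14.5 mm, where it belongs when fully home. The flap is held by the lip with about 2–3 mm of play, roughly 0.03 rad, and everything round the carrier looks unmoved.

```bash
python3 -c "
from plant import robot
print(robot.close_job())"
```

```text
the job is handed in; nothing more can be done
None
```

The carrier is shut and the job is handed in at about 6.2 s. With the fingers closed I swept the flap down from behind and held it shut. I then pushed the tongue forward by the ridge to its stop and lifted the fingers straight off.

- **Tongue:** The last depth picture puts its rear edge at about x = -14.5 mm in the carrier's frame, which is the fully home position (about 22 mm out). Its front edge lies under the lip.
- **Flap:** It stayed down after I let go, resting up against the lip with 2–3 mm of play. I estimate about 0.03 rad, under the 0.06 limit.
- **Surroundings:** The tape and the cutter look unmoved in the last pictures. The baren and paste pot were out of view in them, but the arm never went near either. The block is now mostly hidden under the flap, so I did not measure its height.
- **Disagreements:** One move call was refused for a missing "turn" value and changed nothing. The tongue may have slid about 2 mm as the flap came down, and it ran ahead of the ridge push, dragged by the fingertips. It still passed under the lip cleanly.

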